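Thread the lugged spring onto the test stand's rod

TASK

Put the yellow coil spring on the rod of the small test stand, its foot with the two red inward lugs downwards, and bring it fully home so that it stands upright on the stand's base; then let go of it. The lugs snag on each of the two slotted brass collars on the rod, which sit turned at angles you are not given: when they snag, do not force the spring, but twist it a little at a time until the lugs drop through the slot. Leave the blue tin, the black loupe and the red sample where they are.

Things in the scene. Friction and masses are not known exactly. Their poses are not given: they have to be found in the camera images.
- spring: Stiff (rigid) yellow coil spring, 80 g nominal, standing upright on the bench: outer diameter 38.5, clear bore 28.5, length 60, wire 4.5, flat closed turns at both ends. Origin at the centre of its foot, z up along its axis; the two lugs lie along its +x and -x. Grip it round the outside in its upper half, anywhere round it.
- spring_foot (a point): Centre of the spring's foot (lower end plane), axes as the spring's
- lug_tip (a point): Inner end of the red lug on the spring's +x side. Two such lugs, 4 wide and 4.4 high, point straight inward from the lowest turn along +x and -x, opposite each other; their inner ends are 5.5 from the spring's axis. On the top turn, the wire end above the +x lug is painted red over the last 11 of its length.
- stand: Fixed test stand: grey base plate 120 (x) x 76 (y) x 14 high, origin at the centre of its underside, z up; two white ticks on top mark its x axis. A 6 mm rod rises from its centre, domed end 66 above the underside, carrying two slotted brass collars (upper from 47 to 57, lower from 21 to 33 above the underside). Between and below the collars the lugs can swing freely.
- upper_top (a point): Centre of the upper collar's top, axes as the stand's. Both collars: diameter 25, tops bevelled 1, tight on the rod (do not turn by hand), one slot 7.5 wide across the whole diameter but for a 6 wide web round the rod, so both lugs pass through it together, either way round. Bore-to-collar clearance 1.8 radially; the lugs pass within about 0.15 rad of the slot's direction.
- lower_top (a point): Centre of the lower collar's top, axes as the stand's. The angles of the slots are not given: the upper slot lies up to 0.6 rad either way from the stand's x axis; the lower slot lies a further 0.4 to 0.9 rad anticlockwise (seen from above) from the upper slot.
- seat (a point): Centre of the round steel seat on top of the stand's base, on the rod axis, 14 above the underside; the spring's foot rests here when home. Axes as the stand's
- rod_end (a point): Top of the rod, 66 above the stand's underside
- paste_tin: Bystander: blue round tin, diameter 55, 22 high, origin at the centre of its underside
- loupe: Bystander: black conical loupe, diameter 38, 37 high, origin at the centre of its underside
- red_sample: Bystander: red round sample, diameter 30, 18 high, origin at the centre of its underside
There are look-alikes about, which are no part of the job. Leave any green or purple look-alike of the stand alone.

How it is judged:
By the outcome, as a careful person would: the job done as asked, in the order asked, and still so for the second after the job is handed in, with the robot touching nothing.
It also fails if it takes over 64 s, if anything falls off the work surface, if the arm or the gripper's body presses on something with over 40 N, if the wrist force passes 120 N, or if a joint passes its speed limit or range.

ROBOT

A 6-joint arm with a two-finger parallel gripper is mounted at the origin on a cart in front of the work surface, level with it; the furniture and walls round the work are solid. World frame = base frame: x ahead of the robot, y to its left, z up, the work surface at z = 0. Lengths are in mm, angles in rad, forces in N, time in s.
With the tool pointing down it reaches from about 325 to 875 mm from the base axis. Payload 4.4 kg.
Tool frame: the origin (TCP) lies on the centre line of the jaws, within the pads' length; the fingertips stand ahead of it and the grasp point (between the pads) lies 6 mm ahead of it (ctrl.tcp_to_tips is the z of the fingertips in the tool frame, in mm); z points along the fingers, y is the direction in which the jaws open and shut (so a half turn about z gives the same grasp; the last joint's range is limited). The gripper opens to 85 mm and grips with 20 to 120 N. Pads are 22 mm wide; open, the fingers measure 114 mm over their backs; the gripper's body (76 mm by 85 mm) begins 54 mm behind the grasp point. The pads swing forward as they close: fully open they stand 13 mm farther back than shut.
Start: joints at [1.034, 0.207, 1.542, -0, 1.393, -0.15], TCP at [216.915, 532.518, 234.382] pointing down, gripper open.
Joint ranges: [-2.73, 2.73], [-0.86, 2.22], [0.23, 2.46], [-1.11, 4.25], [0.08, 2.63], [-2.82, 2.82]. Speed limits (rad/s): [2.79, 2.79, 3.14, 3.14, 3.14, 3.14].

INTERFACE

Orientations are given as a 3x3 rotation matrix whose columns are the frame's x, y, z axes.
In Python, from plant import ctrl, sensors, optics gives the robot as it stands. Calls block until the motion is done:
- ctrl.move_ptp(position, orientation): joint-space move of the TCP to a pose.
- ctrl.move_l(position, rot=None, vel=150, threshold=None): straight line of the TCP; rot=None keeps the orientation; vel is the mean speed in mm/s. With threshold (N) it stops when the force on the tool has changed by that much, and returns True; else False.
- ctrl.set_joints(angles): joint-space move.
- ctrl.gripper_to(opening, force=None): finger opening in mm; force is the grip in N (None keeps the last); returns when the fingers have stopped.
- ctrl.hold(seconds).
- ctrl.solve_ik(position, orientation): joint angles nearest the present ones, or None.
- sensors.read_state(): the state.
- optics.grab_frame(name): name is "scene" or "top" or "wrist"; returns (picture, depth): 480x640x3 uint8, red, green, blue; 480x640 float32, mm along the optical axis (not along the pixel's ray), 0 where there is no reading.
- optics.camera_params(name): a dict with "mtx" (3x3 intrinsics, pixels), "R" (3x3) and "t" (3): a world point X has camera coordinates R X + t; the wrist camera has in their place "T_tool_cam" (4x4, takes a point from camera to tool coordinates, whose origin is the TCP and whose axes are the flange's). Camera axes: x right, y down, z forward; pixel columns grow to the right and rows downward; lengths in mm; the calibration is good to about 2 mm. A picture is of the moment at which its call begins: read the wrist's pose just before it. camera_params takes no time and is no camera call.
A pose or a line that the arm cannot do raises ctrl.MotionError and nothing moves.
- ctrl.finish_job(): hands the job in, once; it reports no verdict.
The state is a dict: "t": time; "q": joint angles; "qvel": joint speeds; "tau": joint torques, N m; "eef_pos": TCP position; "eef_rot": TCP orientation; "force": force on the tool from outside, world axes, zero at the start; "wrist_torque": the same for the moment, N m; "grip_width": finger opening in mm.
Only numpy, scipy, OpenCV 4.12 (cv2) and the standard library are available. Lean on these libraries where they do the work, as an engineer would, in place of code of your own. Each camera call takes 0.05 s, during which the arm holds its last target. There are 200 camera calls.

## Working session

There is one attempt and no reset: what is moved stays moved. The work goes in short steps, each a Python script; the robot and the scene stay as the last script left them, time stands still between calls to the robot, and variables do not carry over. Pictures are saved under pics/ and viewed, about 8 in all and at most 12, crops included, and the job is handed in when it is done.

```bash
ls; mkdir -p pics; python3 - <<'E'
from plant import ctrl,sensors,optics
import cv2,numpy as np
for n in("scene","top"):
    p,d=optics.grab_frame(n); cv2.imwrite(f"pics/{n}0.png",p[:,:,::-1]); np.save(f"pics/{n}0.npy",d)
    c=optics.camera_params(n); print(n,c["mtx"].tolist(),(-c["R"].T@c["t"]).round(),c["R"].round(3).tolist())
print(optics.camera_params("wrist"),ctrl.tcp_to_tips, sensors.read_state())
E
```

```text
pics
scene [[579.6745736326467, 0.0, 317.92637046736274], [0.0, 579.6745736326467, 234.50574612332167], [0.0, 0.0, 1.0]] [-203. -788.  971.] [[0.684, -0.729, -0.018], [-0.482, -0.433, -0.762], [0.547, 0.53, -0.648]]
top [[557.4620647099007, 0.0, 321.5126271783983], [0.0, 557.4620647099007, 245.57436805929373], [0.0, 0.0, 1.0]] [ 405.  -48. 1437.] [[0.013, -1.0, 0.006], [-0.995, -0.013, -0.094], [0.095, -0.005, -0.996]]
{'mtx': array([[341.81446609,   0.        , 322.14061281],
       [  0.        , 341.81446609, 237.42871141],
       [  0.        ,   0.        ,   1.        ]]), 'T_tool_cam': array([[ 3.57269700e-04, -9.53140178e-01, -3.02528798e-01,
         7.66551175e+01],
       [ 9.99999934e-01,  3.19179122e-04,  1.75346053e-04,
         2.98973919e-01],
       [-7.05684920e-05, -3.02528841e-01,  9.53140229e-01,
        -1.38902484e+02],
       [ 0.00000000e+00,  0.00000000e+00,  0.00000000e+00,
         1.00000000e+00]])} 25.0 {'t': 0.1, 'q': array([ 1.03349245e+00,  2.07342771e-01,  1.54281055e+00,  3.95245777e-05,
        1.39352575e+00, -1.50505694e-01]), 'qvel': array([-0.00014229, -0.0016722 , -0.00340175, -0.00162717, -0.00118588,
       -0.00039189]), 'tau': array([-1.00784528e-03, -3.84090364e+01, -2.92548823e+01, -1.62052447e-04,
        4.85572076e-03,  2.33364364e-05]), 'eef_pos': array([216.55438995, 531.92800579, 233.33760851]), 'eef_rot': array([[-9.26118774e-01,  3.77230437e-01, -1.10129132e-03],
       [ 3.77231881e-01,  9.26117145e-01, -1.77250245e-03],
       [ 3.51282898e-04, -2.05698999e-03, -9.99997823e-01]]), 'force': array([ 0.00409549,  0.19255336, -0.00394909]), 'wrist_torque': array([-0.02022441,  0.0179928 ,  0.05934971]), 'grip_width': 85.56050254067343}
```

View pics/scene0.png

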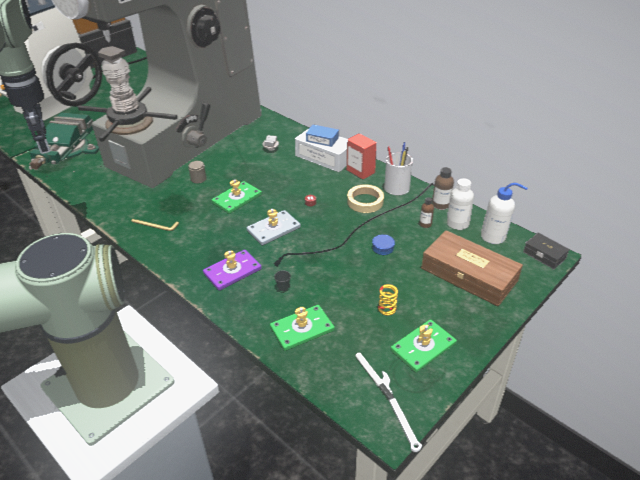

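View pics/top0.png

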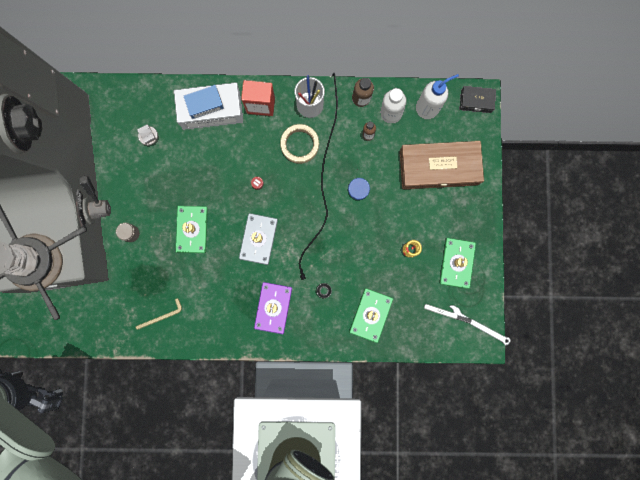

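The spring is at scene (388,300) and top (412,249), the only yellow coil. The stand could be taken for five plates in the top view: grey (258,239), green (191,229), (371,315) and (458,263), and purple (273,308). I choose the grey one. Tin (359,189), loupe (323,291) and sample (257,183) stay put. Next I check both choices close up with the wrist camera.

```bash
cat >h.py <<'E'
from plant import ctrl,sensors,optics
import cv2,numpy as np
def down(yaw):
    c,s=np.cos(yaw),np.sin(yaw)
    return np.array([[c,s,0],[s,-c,0],[0,0,-1.]])
def yaw():
    R=sensors.read_state()["eef_rot"]; return np.arctan2(R[1,0],R[0,0])
def st(): 
    s=sensors.read_state(); return s
def ray(n,uv,z,pose=None):
    c=optics.camera_params(n); d=np.linalg.solve(c["mtx"],[*uv,1.])
    if n=="wrist":
        T=pose@c["T_tool_cam"]; o=T[:3,3]; d=T[:3,:3]@d
    else: o=-c["R"].T@c["t"]; d=c["R"].T@d
    return o+d*(z-o[2])/d[2]
def wpose():
    s=sensors.read_state(); T=np.eye(4); T[:3,:3]=s["eef_rot"]; T[:3,3]=s["eef_pos"]; return T
def proj(X,pose):
    c=optics.camera_params("wrist"); T=np.linalg.inv(pose@c["T_tool_cam"]); p=c["mtx"]@(T[:3,:3]@X+T[:3,3]); return p[:2]/p[2]
def snap(name):
    T=wpose(); p,d=optics.grab_frame("wrist"); cv2.imwrite(f"pics/{name}.png",p[:,:,::-1]); np.savez(f"pics/{name}.npz",p=p,d=d,T=T); return p,d,T
E
python3 - <<'E'
from h import *
print("spring",ray("top",(413,249),50),ray("scene",(388,313),0))
print("stand",ray("top",(258,238),57),ray("scene",(273,229),14))
sp=ray("top",(413,248),60); S=ray("top",(258,238),57)
for p in (sp,S):
  for y in (np.pi,np.pi/2,-np.pi/2,0):
    q=ctrl.solve_ik([p[0],p[1],170],down(y+np.arctan2(p[1],p[0]))); print(y,None if q is None else np.round(q,2))
E
```

```text
spring [ 531.12472404 -284.36959845   50.        ] [ 5.25557442e+02 -2.94033193e+02  1.13686838e-13]
stand [552.74920248 102.77892079  57.        ] [544.47203381  96.1528909   14.        ]
3.141592653589793 [-0.63  0.32  1.53 -0.    1.28 -1.71]
1.5707963267948966 [-0.63  0.32  1.53 -0.    1.28 -0.14]
-1.5707963267948966 None
0 [-0.63  0.32  1.53 -0.    1.28  1.43]
3.141592653589793 [ 0.03  0.24  1.64 -0.    1.26 -1.72]
1.5707963267948966 [ 0.03  0.24  1.64 -0.    1.26 -0.15]
-1.5707963267948966 None
0 [ 0.03  0.24  1.64 -0.    1.26  1.42]
```

```bash
python3 - <<'E'
from h import *
S=np.array([548,100.]); P=np.array([529,-288.])
def go(p,z,y,n):
    ctrl.move_ptp([p[0],p[1],z],down(y)); ctrl.hold(.15); snap(n)
go(S+[-75,0],85,np.pi,"st_oblA")
go(S,150,np.pi,"st_A")
go(S,150,0,"st_B")
go(S+[75,0],85,0,"st_oblB")
go(P,150,0-.5,"sp_B")
go(P,150,np.pi-.5,"sp_A")
print(sensors.read_state()["t"])
def crop(n,X,h,s=300):
    z=np.load(f"pics/{n}.npz"); u=proj(np.array(X,float),z["T"]); print(n,u.round(1))
    x,y=np.clip(u.astype(int),h,[639-h,479-h]); c=z["p"][y-h:y+h,x-h:x+h,::-1]
    c=cv2.resize(c,(s,s),interpolation=cv2.INTER_CUBIC); cv2.putText(c,f"{n} {x-h},{y-h} x{s/2/h:.2f}",(4,12),0,.4,(0,0,255),1); return c
r1=[crop("st_A",[*S,57],50),crop("st_B",[*S,57],50)]
r2=[crop("st_oblA",[*S,40],50),crop("st_oblB",[*S,40],50)]
cv2.imwrite("pics/m1.png",np.vstack([np.hstack(r1),np.hstack(r2)]))
cv2.imwrite("pics/m2.png",np.hstack([crop("sp_A",[*P,60],50,400),crop("sp_B",[*P,60],50,400)]))
E
```

```text
10.9667
st_A [321.3 246.2]
st_B [321.5 241.5]
st_oblA [320.2 374.3]
st_oblB [321.7 373.8]
sp_A [321.5 242.9]
sp_B [323.5 242.7]
```

View pics/m1.png

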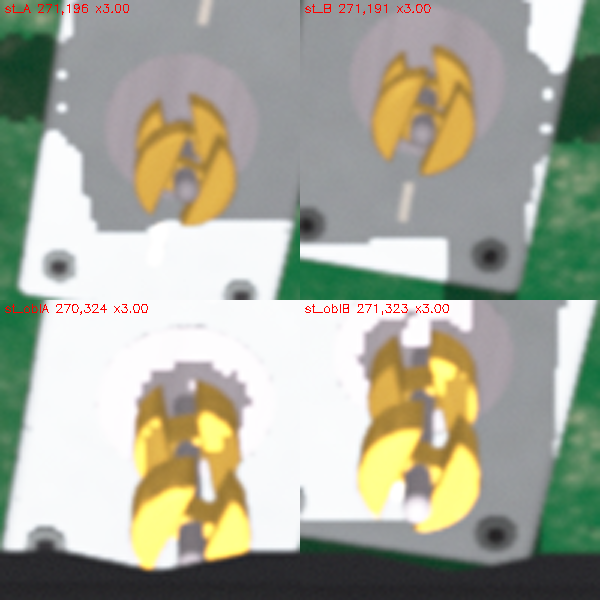

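View pics/m2.png

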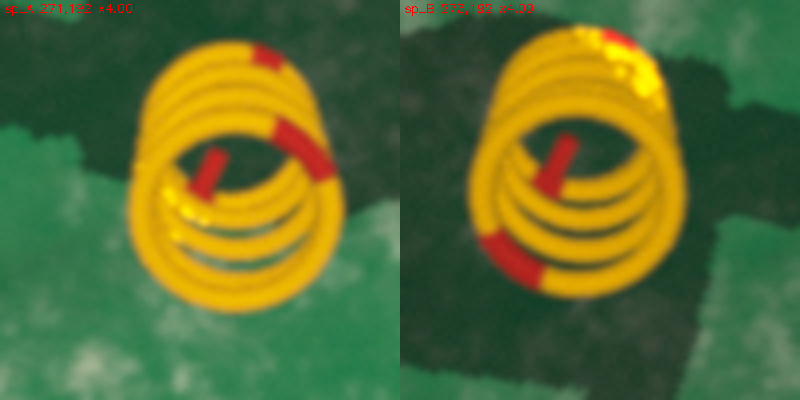

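The spring shows its red-painted top wire end (crop A (305,150)) and a red lug inside. The grey stand shows both collars, with slots clearly turned against each other. Next I rectify these views to metric planes to measure.

```bash
cat >>h.py <<'E'
def rect(n,c,z,half,s,f=None):
    """world-aligned metric image of plane z: columns +x world, rows -y world"""
    f=f or np.load(f"pics/{n}.npz"); k=s/(2*half)
    w=np.array([[c[0]-half,c[1]+half],[c[0]+half,c[1]+half],[c[0]+half,c[1]-half],[c[0]-half,c[1]-half]])
    src=np.float32([proj(np.array([*a,z]),f["T"]) for a in w])
    H=cv2.getPerspectiveTransform(src,np.float32([[0,0],[s,0],[s,s],[0,s]]))
    return cv2.warpPerspective(f["p"],H,(s,s),flags=cv2.INTER_CUBIC)
def cloud(n):
    f=np.load(f"pics/{n}.npz"); c=optics.camera_params("wrist"); v,u=np.mgrid[:480,:640]; d=f["d"]
    X=np.stack([u,v,np.ones_like(u)],-1)@np.linalg.inv(c["mtx"]).T*d[...,None]
    T=f["T"]@c["T_tool_cam"]; return X@T[:3,:3].T+T[:3,3],d>0
E
python3 - <<'E'
from h import *
from scipy.optimize import least_squares
S=np.array([548,100.]); P=np.array([529,-288.])
def anno(n,c,z,h=26,s=260):
    r=rect(n,c,z,h,s)[:,:,::-1].copy(); k=s/2/h
    for m in range(-25,26,5): cv2.line(r,(int(s/2+m*k),0),(int(s/2+m*k),8 if m%10 else 14),(255,255,255),1); cv2.line(r,(0,int(s/2+m*k)),(8 if m%10 else 14,int(s/2+m*k)),(255,255,255),1)
    cv2.putText(r,f"{n} z{z}",(60,30),0,.45,(0,0,255),1); return r
for n,c,zr in(("sp_A",P,60),("sp_B",P,60),("st_A",S,57),("st_B",S,57)):
    X,ok=cloud(n); p=np.load(f"pics/{n}.npz")["p"].astype(int)
    col=(p[...,0]-p[...,2]>60)&ok&(np.hypot(X[...,0]-c[0],X[...,1]-c[1])<45)
    Z=X[col]; print(n,col.sum(),"zmax",np.percentile(Z[:,2],[50,90,98]).round(1))
    t=Z[Z[:,2]>zr-4]; print(" median top",t.mean(0).round(1),"minmax",np.percentile(t,1,0).round(1),np.percentile(t,99,0).round(1), cv2.minEnclosingCircle(t[:,:2].astype(np.float32)))
cv2.imwrite("pics/m3.png",np.vstack([np.hstack([anno("sp_A",P,60),anno("st_A",S,57),anno("st_oblA",S,33)]),np.hstack([anno("sp_B",P,60),anno("st_B",S,57),anno("st_oblB",S,33)])]))
E
```

```text
sp_A 2686 zmax [39.4 59.4 60.4]
 median top [ 532.7 -282.6   64.7] minmax [ 515.  -302.    56.6] [ 551.6 -262.1  224.9] ((533.520263671875, -278.8069152832031), 24.13459014892578)
sp_B 2680 zmax [37.  59.3 60.1]
 median top [ 532.5 -284.6   59. ] minmax [ 513.8 -303.1   56.7] [ 550.4 -266.1   60.6] ((532.0091552734375, -284.1895751953125), 19.440065383911133)
st_A 918 zmax [55.5 57.  57.6]
 median top [554.7 107.9  56.2] minmax [543.5  96.2  53.3] [566.2 119.9  58.2] ((555.3907470703125, 107.95756530761719), 12.462908744812012)
st_B 894 zmax [55.7 57.  58. ]
 median top [555.1 106.6  59.1] minmax [543.1  89.   53.5] [566.4 118.8 219. ] ((554.396240234375, 103.21001434326172), 16.07698631286621)
```

View pics/m3.png

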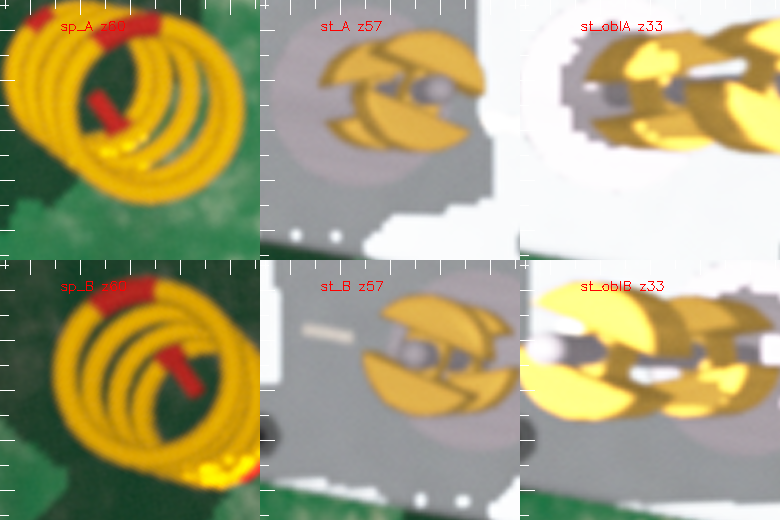

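```bash
python3 - <<'E'
from h import *
C=np.array([554.8,107.4])
def gold(n,z,c,h=16,s=320):
    r=rect(n,c,z,h,s).astype(float); return (r[...,0]-r[...,2])/np.maximum(r.max(-1),1)
v,u=np.mgrid[:320,:320]; x=(u-159.5)/10; y=-(v-159.5)/10
def scan(n,z,ends,th,c):
    g=gold(n,z,c); out=[]
    for t in th:
        a=x*np.cos(t)+y*np.sin(t); b=-x*np.sin(t)+y*np.cos(t); m=(abs(b)<2.2)&(abs(a)>5.5)&(abs(a)<11.5)
        if ends: m&=(a*ends>0)
        out.append(g[m].mean())
    return np.array(out)
th=np.arange(-.9,.8,.05)
dy={"A":.4,"B":-.4}
for z,items in((57,(("st_A",0),("st_B",0),("st_oblA",-1),("st_oblB",1))),(33,(("st_A",-1),("st_B",1),("st_oblA",-1),("st_oblB",1)))):
    tot=0
    for n,e in items:
        s=scan(n,z,e,th,C+[0,dy[n[-1]]]); tot=tot+s; print(z,n,"min at",th[s.argmin()].round(2),s.min().round(2),(s<s.min()+.1).nonzero()[0].size)
    print(" total",th[tot.argmin()].round(2), np.c_[th,tot].round(2)[max(0,tot.argmin()-5):tot.argmin()+6].tolist())
# pick
P=np.array([532.7,-284.0]); g=down(1.1)
ctrl.gripper_to(62)
ctrl.move_ptp([*P,130],g); ctrl.move_l([*P,51],vel=120); ctrl.hold(.1)
ctrl.gripper_to(30,force=50); s=st(); print("grip",s["grip_width"],s["force"].round(1),s["t"])
print("lift hit",ctrl.move_l([*P,150],vel=150)); ctrl.hold(.2)
snap("held"); s=st(); print(s["grip_width"],s["force"].round(2),s["t"],s["eef_pos"].round(1),yaw())
p=cv2.imread("pics/held.png")[200:420,200:440]; cv2.imwrite("pics/held_c.png",cv2.resize(p,None,fx=3,fy=2.7*3/2.7 if 0 else 2.7))
E
```

```text
57 st_A min at -0.3 0.24 11
57 st_B min at -0.3 0.2 11
57 st_oblA min at -0.3 0.46 24
57 st_oblB min at -0.3 0.43 21
 total -0.3 [[-0.55, 1.65], [-0.5, 1.55], [-0.45, 1.47], [-0.4, 1.4], [-0.35, 1.35], [-0.3, 1.33], [-0.25, 1.37], [-0.2, 1.46], [-0.15, 1.57], [-0.1, 1.68], [-0.05, 1.78]]
33 st_A min at 0.1 0.16 10
33 st_B min at 0.0 0.24 9
33 st_oblA min at -0.75 0.49 19
33 st_oblB min at 0.15 0.53 28
 total 0.1 [[-0.15, 1.81], [-0.1, 1.72], [-0.05, 1.65], [0.0, 1.58], [0.05, 1.54], [0.1, 1.53], [0.15, 1.55], [0.2, 1.58], [0.25, 1.63], [0.3, 1.7], [0.35, 1.8]]
grip 34.97116954490317 [0.4 0.5 4.9] 14.0
lift hit False
34.69386280028702 [-0.68  0.64 -0.55] 15.0583 [ 532.  -283.5  148.6] 1.1000028172608174
```

View pics/held_c.png

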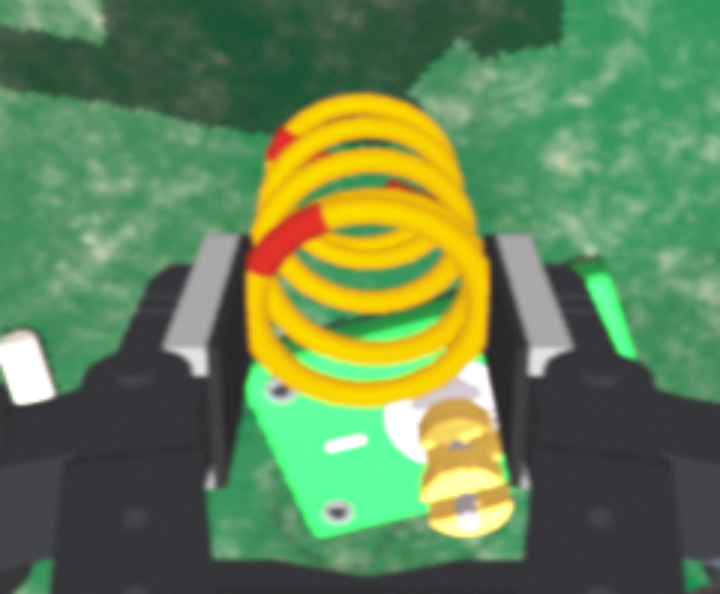

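The spring is held between the pads: top ring at crop (368,290), red end at (255,265). It looks lower in the grip than expected, so I measure it from depth.

```bash
python3 - <<'E'
from h import *
X,ok=cloud("held"); f=np.load("pics/held.npz"); p=f["p"].astype(int)
T=f["T"]; L=(X-T[:3,3])@T[:3,:3]   # tool coords
red=(p[...,0]-p[...,1]>80)&(p[...,2]<90)&ok
yel=(p[...,0]-p[...,2]>90)&ok&~red&(p[...,1]>100)
near=(np.hypot(L[...,0],L[...,1])<40)&(L[...,2]<70)&(L[...,2]>-30)
Y=L[(yel|red)&near]; print(len(Y),np.percentile(Y,[1,50,99],0).round(1).tolist())
z0=np.percentile(Y[:,2],1)
for a in range(0,50,6):
    b=Y[(Y[:,2]>z0+a)&(Y[:,2]<z0+a+6)]; print(a,len(b),np.percentile(b[:,:2],2,0).round(1),np.percentile(b[:,:2],98,0).round(1))
r=L[red&near]; top=r[r[:,2]<z0+8]; 
if len(top): print("red top",len(top),np.percentile(top,[2,50,98],0).round(1).tolist())
lo=r[r[:,2]>z0+40]; print("red low",len(lo),lo[::max(1,len(lo)//8)].round(1).tolist())
dark=ok&(p.max(-1)<200)&(abs(abs(L[...,1])-19)<4)&(L[...,2]<40)&~yel&~red
print("pads",np.percentile(L[dark],[1,5,50,95,99],0).round(1).tolist())
E
```

```text
6083 [[-17.3, -17.0, -8.1], [6.1, 0.2, 8.4], [19.3, 18.0, 50.3]]
0 2226 [-16.4 -16. ] [19.2 17.9]
6 259 [-14.1  -4.4] [19.5 17.3]
12 592 [-17.3 -14.7] [-4.9 13.3]
18 485 [ -5.3 -17.1] [19.1  5.7]
24 383 [-11.3  -3.3] [19.2 18.5]
30 476 [-17.6 -13.3] [-7.2 13.9]
36 350 [ -9.  -18.1] [18.8  3.4]
42 296 [ 4.  -4.1] [19.2 18. ]
48 318 [-17.8 -10.6] [-10.1  12.9]
red top 360 [[7.4, -16.1, -8.4], [13.4, -11.1, -7.0], [18.0, -5.6, -4.6]]
red low 90 [[12.1, -15.6, 49.5], [11.2, -13.9, 48.7], [10.2, -15.6, 48.1], [10.1, -13.7, 46.7], [8.8, -16.1, 46.9], [6.9, -16.9, 48.5], [6.1, -8.1, 49.1], [4.7, -9.9, 49.2], [-2.0, 7.9, 50.2]]
pads [[-8.8, -22.8, -94.8], [-2.4, -21.8, -93.3], [17.1, 15.0, -71.6], [20.0, 22.0, -14.7], [20.6, 22.8, -4.8]]
```

Held spring in tool frame: centre about (0.5, 0), top at −8.3, upright, so the grasp is fine. Estimated lug axis is yaw − 2.02, upper slot about −0.35 rad and lower about +0.1 rad. Moving over the rod and descending with a force stop.

```bash
cat >>h.py <<'E'
C=np.array([554.8,107.4]); OFF=np.array([.3,0.])
def pose(z,y,corr=np.zeros(3)):
    R=down(y); return np.array([*(C-R[:2,:2]@OFF),z])+corr, R
def foot(): return sensors.read_state()["eef_pos"][2]-51.5
def log(m):
    s=sensors.read_state(); R=s["eef_rot"]; c=s["eef_pos"][:2]+R[:2,:2]@OFF-C
    print(m,"t%.1f foot%.1f off(%.1f,%.1f) yaw%.2f F"%(s["t"],s["eef_pos"][2]-51.5,*c,yaw()),s["force"].round(1),"Tz%.2f w%.1f"%(s["wrist_torque"][2],s["grip_width"]))
E
python3 - <<'E'
from h import *
s=st(); ctrl.move_l([*s["eef_pos"][:2],190],vel=200)
Y=1.67
p,R=pose(185,Y); ctrl.move_ptp(p,R); p,R=pose(128,Y); ctrl.move_l(p,vel=120); ctrl.hold(.3); log("above")
e=p-st()["eef_pos"]; np.save("corr.npy",e); print(e.round(2))
p,R=pose(128,Y,e); ctrl.move_l(p,rot=R,vel=30); ctrl.hold(.2); log("corrected")
p,R=pose(96,Y,e); h=ctrl.move_l(p,vel=20,threshold=5); log(f"down {h}")
snap("ins1"); cv2.imwrite("pics/ins1_c.png",cv2.resize(cv2.imread("pics/ins1.png")[200:420,200:440],None,fx=3,fy=2.7))
E
```

```text
above t17.8 foot77.4 off(0.7,0.1) yaw1.67 F [ 0.2  0.2 -0.3] Tz-0.03 w34.4
[-0.65 -0.05 -0.95]
corrected t18.2 foot75.5 off(-0.7,-0.0) yaw1.67 F [ 0.3  0.4 -0.3] Tz-0.04 w34.4
down False t20.0 foot43.7 off(-0.6,-0.0) yaw1.67 F [ 0.1 -0.7 -0.6] Tz-0.01 w34.8
```

View pics/ins1_c.png

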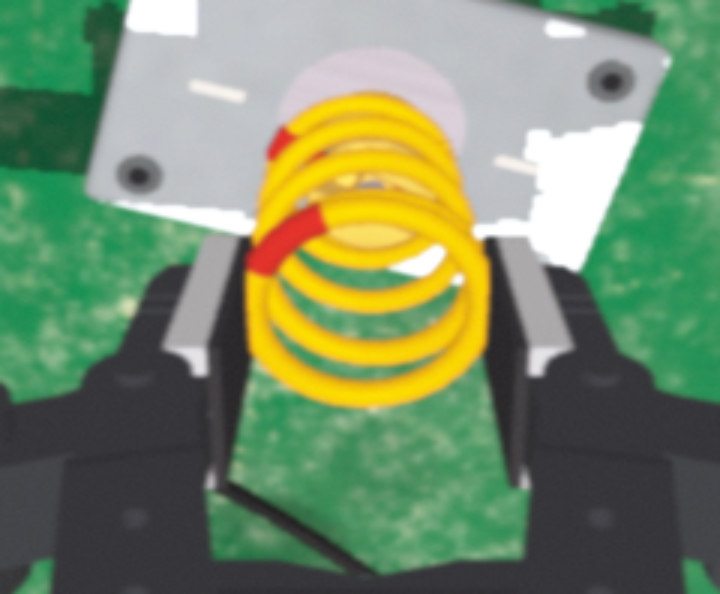

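The spring sits round the upper collar (gold seen inside the coils) and has not slipped: the lugs dropped straight through the upper slot. I lower into the free gap, twist towards the lower slot, and probe.

```bash
python3 - <<'E'
from h import *
p,R=pose(51.5+38.5,1.67); h=ctrl.move_l(p,rot=R,vel=15,threshold=5); log(f"gap {h}")
Y=1.67
if foot()<41:
    while Y<2.12-1e-6:
        Y=min(Y+.15,2.12); p,R=pose(51.5+38.5,Y); h=ctrl.move_l(p,rot=R,vel=15,threshold=5); log(f"twist {h}")
        if h: break
    p,R=pose(51.5+27,Y); h=ctrl.move_l(p,rot=R,vel=12,threshold=5); ctrl.hold(.1); log(f"probe {h}")
E
```

```text
gap False t20.5 foot38.3 off(-0.2,-0.0) yaw1.67 F [ 0.6  0.4 -2. ] Tz0.03 w34.4
twist False t20.8 foot38.6 off(0.1,0.0) yaw1.82 F [ 0.1 -0.9 -0.8] Tz0.01 w34.9
twist False t21.1 foot38.5 off(0.0,-0.0) yaw1.97 F [ 1.  -0.3  0.2] Tz0.01 w34.5
twist False t21.4 foot38.5 off(0.0,-0.0) yaw2.12 F [ 0.4 -0.  -0.7] Tz0.03 w35.0
probe False t22.6 foot27.1 off(0.0,-0.0) yaw2.12 F [-0.   0.2 -2.2] Tz0.03 w34.9
```

The lugs are in the lower slot with no snag. Now down to the seat by force stop.

```bash
python3 - <<'E'
from h import *
Y=2.12
p,R=pose(51.5+12.5,Y); h=ctrl.move_l(p,rot=R,vel=12,threshold=6); ctrl.hold(.1); log(f"seat {h}")
snap("seat"); cv2.imwrite("pics/seat_c.png",cv2.resize(cv2.imread("pics/seat.png")[200:420,200:440],None,fx=3,fy=2.7))
E
```

```text
seat True t23.7 foot14.8 off(-0.2,0.0) yaw2.12 F [-0.9  0.   5.8] Tz-0.02 w34.9
```

View pics/seat_c.png

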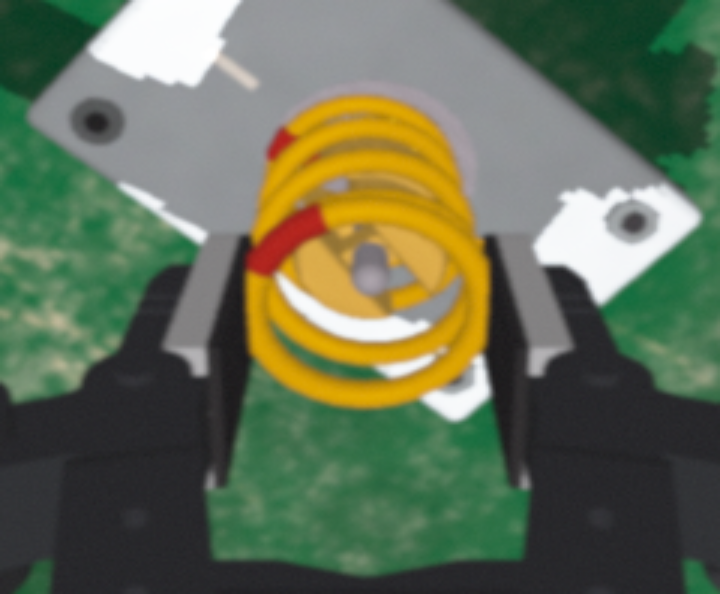

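The rod and upper collar are inside the coils and the foot is at 14.8±0.5, in contact with the seat. Releasing gently, retreating straight up, then looking from the side.

```bash
python3 - <<'E'
from h import *
ctrl.gripper_to(62); ctrl.hold(.3); log("open")
s=st(); ctrl.move_l([*s["eef_pos"][:2],165],vel=120)
ctrl.hold(.3); snap("fin_top")
ctrl.move_ptp([C[0]-75,C[1]-90,200],down(np.pi)); ctrl.hold(.2)
log("away")
X,ok=cloud("fin_top"); p=np.load("pics/fin_top.npz")["p"].astype(int)
m=(p[...,0]-p[...,2]>60)&ok&(np.hypot(X[...,0]-C[0],X[...,1]-C[1])<30)&(X[...,2]<100)
Z=X[m]; t=Z[Z[:,2]>np.percentile(Z[:,2],98)-4]; print("top z",np.percentile(Z[:,2],[90,95,98,99.5]).round(1),"ring",np.percentile(t,1,0).round(1),np.percentile(t,99,0).round(1))
A=np.c_[t[:,:2]-C,np.ones(len(t))]; print("tilt",np.linalg.lstsq(A,t[:,2],rcond=None)[0].round(3))
q,_=optics.grab_frame("scene"); cv2.imwrite("pics/fin_scene.png",cv2.resize(q[180:280,210:350,::-1],None,fx=4,fy=4,interpolation=cv2.INTER_CUBIC))
a=cv2.imread("pics/fin_top.png"); u=proj(np.array([*C,60.]),np.load("pics/fin_top.npz")["T"]).astype(int); a=a[u[1]-60:u[1]+60,u[0]-60:u[0]+60]
a=cv2.resize(a,(400,400),interpolation=cv2.INTER_CUBIC); b=cv2.resize(q[190:270,225:305,::-1],(400,400),interpolation=cv2.INTER_CUBIC); cv2.imwrite("pics/fin.png",np.hstack([a,b]))
E
```

```text
open t24.4 foot13.6 off(-1.4,-0.1) yaw2.12 F [0.1 0.1 0.1] Tz-0.02 w62.1
away t27.1 foot148.3 off(-75.2,-89.7) yaw-3.14 F [0.2 0.  0.3] Tz-0.03 w61.9
top z [73.4 73.7 74.  74.5] ring [535.6  87.7  70.6] [572.  124.5  74.5]
tilt [-1.0000e-03  1.0000e-03  7.2873e+01]
```

View pics/fin.png

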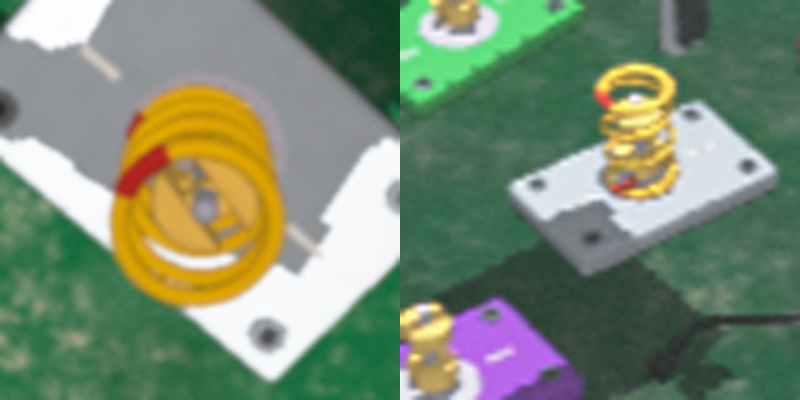

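The spring stands upright on the grey base with its foot flat: top at z = 74.0 (14 + 60 expected), tilt about 0.001. The red lug is at the bottom, at (622,186) in the right panel, and the gripper is clear. Handing in.

```bash
python3 - <<'E'
from h import *
q,_=optics.grab_frame("top"); o=cv2.imread("pics/top0.png")[:,:,::-1]
for n,(u,v) in dict(tin=(359,189),loupe=(323,291),sample=(257,183)).items():
    s=np.s_[v-14:v+14,u-14:u+14]; print(n,np.abs(q[s].astype(int)-o[s]).mean().round(1))
print(ctrl.finish_job(), sensors.read_state()["t"])
E
```

```text
tin 7.8
loupe 6.7
sample 7.0
the job is handed in; nothing more can be done
the job is handed in; nothing more can be done
```

The yellow spring is home on the grey stand, lugs down, and released; I handed the job in at about 27 s of the 64 s allowed.

I gripped the spring in its upper half and turned it to the slot angles I had measured from the wrist camera. The lugs went through both collars on the first try, so no twist search was needed: the force stop, set at 5 N, never tripped at either collar. It then tripped at 5.8 N on the seat, and I opened the gripper and backed straight up.

**Last checks**
- **Seating:** the spring's top is at z = 74.0 mm, as expected (14 + 60), with a tilt of about 0.001. The side view shows it upright on the base with the red lug at the bottom.
- **Foot height:** at the force stop the foot read 14.8 mm instead of 14. That is within my uncertainty on how the spring sat in the grip, and the later top-height reading agrees with fully home.
- **Grip width:** the gripper read about 35 mm on the 38.5 mm spring. The depth image showed it centred, upright and not slipping.
- **Bystanders:** the arm never went near the tin, loupe or sample. The before and after pictures differ by a similar small amount at all three (about 7 grey levels), which I take to be lighting or noise. I did not re-measure their positions.

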